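Find the box key for a centrifuge rotor nut

TASK

Turn the spindle-lock knob clockwise until it clicks past its detent and stays locked, then find out which of the three box keys fits the hex nut of the rotor on the orange work place, and push that key fully home over the nut, upright. Finish while still gripping that key, seated on the nut, with the other two keys standing in the rack (put back any that did not fit). Leave the other things on the bench where they are.

Things in the scene. Friction and masses are not known exactly. Their poses are not given: they have to be found in the camera images.
- work_nut (a point): the nut to serve, on the rotor on the stand's orange disc, beside the knob. Point: on the nut's axis, on the counterbore floor where the nut stands, 48 mm above the bench, z up. Brass hex nut 20 mm high, 17, 24 or 31 mm across flats: which is not told and changes. Its flats face this point's x axis and every 60 degrees from it. It does not turn. The key that fits goes down until its foot is at this point
- nut_top (a point): centre of the top of the same nut, 68 mm above the bench (20 mm above work_nut); its top 3 mm are chamfered. A key too small for the nut stops here with its foot
- collar_rim (a point): centre of the mouth of the six-sided aluminium collar (counterbore) about the same nut, 60 mm above the bench, 12 mm above work_nut. The collar leaves the fitting key 2.2 mm at its corners; a key too large for the nut stops on this rim with its foot
- stand: fixed grey stand, base plate 230 x 240 x 12 mm, origin at the centre of its underside. Work place (orange disc) at (-50, -55) mm, knob on a white block at (-50, 60); two spare rotors, with the other nut sizes, at (60, -55) and (60, 55), not to be served. Rotor discs 84 mm in diameter, their nuts 68 mm above the bench at the top
- knob_grip (a point): centre of the spindle-lock knob's grip, on its upright axis, 66 mm above the bench. Black knob on a white block 44 mm high; the grip is an upright bar 46 mm long, 13 mm thick, from 53 to 77 mm above the bench. At knob value 0 the bar lies along this point's x axis; this point does not turn with the knob
- lock_knob (a joint): angle of the spindle-lock knob, rad, growing clockwise seen from above. Starts between -0.2 and 0.05 (open); a spring detent resists from 0.08 on with about 0.1 N m, has its crest at 0.5 and then snaps the knob on to 0.92 or more (locked), with a stop at 1.05; it stays there when let go
- rack: fixed wooden rack block 78 x 264 x 45 mm, origin at the centre of its underside, long side along its y. Three square pockets 53 mm wide, 37 mm deep (floor 8 mm above the bench) at y = -83, 0 and 83 mm
- key_s: smallest box key, about 120 g: upright hexagonal steel tube 110 mm long, 26 mm across outer flats, hex bore for a 17 mm nut (bore 20 mm across flats, 108 mm deep, open at the foot), flat red cap on top. Origin: centre of the foot, z up; inner and outer flats face its x axis and every 60 degrees from it. Starts in any rack pocket, turned up to 0.3 rad from the rack
- key_m: middle box key, about 160 g: upright hexagonal steel tube 110 mm long, 33 mm across outer flats, hex bore for a 24 mm nut (bore 27 mm across flats, 108 mm deep, open at the foot), flat yellow cap on top. Origin: centre of the foot, z up; inner and outer flats face its x axis and every 60 degrees from it. Starts in any rack pocket, turned up to 0.3 rad from the rack
- key_l: largest box key, about 200 g: upright hexagonal steel tube 110 mm long, 40 mm across outer flats, hex bore for a 31 mm nut (bore 34 mm across flats, 108 mm deep, open at the foot), flat blue cap on top. Origin: centre of the foot, z up; inner and outer flats face its x axis and every 60 degrees from it. Starts in any rack pocket, turned up to 0.3 rad from the rack
- dropper_bottle: bystander: small amber dropper bottle, 28 mm diameter, 75 mm tall; origin under its centre
- petri_dish: bystander: closed clear dish, 60 mm diameter, 14 mm high; origin under its centre
- spacer: bystander: brass disc, 36 mm diameter, 10 mm high; origin under its centre
- specimen_jar: bystander: white jar, 52 mm diameter, 65 mm tall; origin under its centre
- slide_box: bystander: blue slide box 85 x 100 x 34 mm; origin under its centre
- stain_jar: bystander: green glass jar with black lid, 56 mm diameter, 80 mm tall; origin under its centre
- open_wrench: bystander: open-ended wrench 162 mm long lying on the bench; origin under its middle

How it is judged (in metres and radians):
On the way, in this order (a step that is already met when the one before it is completed fails the run):
1. the spindle-lock knob has clicked past its detent (value of joint lock_knob above 0.85 rad), for 0.2 s.
2. a key sits fully home on the work nut (((z of key_s in the frame of work_nut between -0.004 and 0.004 m and horizontal distance between key_s and work_nut below 0.004 m and angle between key_s's own z axis and vertical below 0.07 rad) or (z of key_m in the frame of work_nut between -0.004 and 0.004 m and horizontal distance between key_m and work_nut below 0.004 m and angle between key_m's own z axis and vertical below 0.07 rad) or (z of key_l in the frame of work_nut between -0.004 and 0.004 m and horizontal distance between key_l and work_nut below 0.004 m and angle between key_l's own z axis and vertical below 0.07 rad))), for 0.2 s.
At the end, for the whole second after the job is handed in: Knob over 0.85 rad; one key home on the work nut (foot within 4 mm of the counterbore floor and of the axis, within 4 degrees of upright), at rest, gripped by the fingers (over 2 N); the other two keys stand in the rack pockets (foot within 6 mm of the floor, 11 degrees of upright) (value of joint lock_knob above 0.85 rad and (((z of key_s in the frame of work_nut between -0.004 and 0.004 m and horizontal distance between key_s and work_nut below 0.004 m and angle between key_s's own z axis and vertical below 0.07 rad) and contact force between the fingers and key_s above 2 N and linear speed of key_s below 0.02 m/s and (x of key_m in the frame of rack between -0.03 and 0.03 m and y of key_m in the frame of rack between -0.12 and 0.12 m and z of key_m in the frame of rack below 0.014 m and angle between key_m's own z axis and vertical below 0.2 rad) and (x of key_l in the frame of rack between -0.03 and 0.03 m and y of key_l in the frame of rack between -0.12 and 0.12 m and z of key_l in the frame of rack below 0.014 m and angle between key_l's own z axis and vertical below 0.2 rad)) or ((z of key_m in the frame of work_nut between -0.004 and 0.004 m and horizontal distance between key_m and work_nut below 0.004 m and angle between key_m's own z axis and vertical below 0.07 rad) and contact force between the fingers and key_m above 2 N and linear speed of key_m below 0.02 m/s and (x of key_s in the frame of rack between -0.03 and 0.03 m and y of key_s in the frame of rack between -0.12 and 0.12 m and z of key_s in the frame of rack below 0.014 m and angle between key_s's own z axis and vertical below 0.2 rad) and (x of key_l in the frame of rack between -0.03 and 0.03 m and y of key_l in the frame of rack between -0.12 and 0.12 m and z of key_l in the frame of rack below 0.014 m and angle between key_l's own z axis and vertical below 0.2 rad)) or ((z of key_l in the frame of work_nut between -0.004 and 0.004 m and horizontal distance between key_l and work_nut below 0.004 m and angle between key_l's own z axis and vertical below 0.07 rad) and contact force between the fingers and key_l above 2 N and linear speed of key_l below 0.02 m/s and (x of key_s in the frame of rack between -0.03 and 0.03 m and y of key_s in the frame of rack between -0.12 and 0.12 m and z of key_s in the frame of rack below 0.014 m and angle between key_s's own z axis and vertical below 0.2 rad) and (x of key_m in the frame of rack between -0.03 and 0.03 m and y of key_m in the frame of rack between -0.12 and 0.12 m and z of key_m in the frame of rack below 0.014 m and angle between key_m's own z axis and vertical below 0.2 rad)))); the arm keeps its last pose, push and grip.
It fails at once if a bystander was moved more than 30 mm (distance of any of dropper_bottle, petri_dish, spacer, specimen_jar, slide_box, stain_jar, open_wrench from where it was at the start of the episode above 0.03 m).
It also fails if it takes over 72 s, if anything falls off the work surface, if the arm or the gripper's body presses on something with over 40 N, if the wrist force passes 120 N, or if a joint passes its speed limit or range.

ROBOT

A 7-joint arm with a two-finger parallel gripper is mounted at the origin on the work surface. World frame = base frame: x ahead of the robot, y to its left, z up, the work surface at z = 0. Lengths are in mm, angles in rad, forces in N, time in s.
With the tool pointing down it reaches from about 400 to 875 mm from the base axis. Payload 4.4 kg.
Tool frame: the origin (TCP) lies at the very end of the fingers, on their centre line; the grasp point (between the pads) lies 19 mm behind it; y points along the fingers, z is the direction in which the jaws open and shut, and the axes are right-handed (so a half turn about y gives the same grasp; the last joint's range is limited). The gripper opens to 85 mm and grips with 20 to 120 N. Pads are 22 mm wide; open, the fingers measure 114 mm over their backs; the gripper's body (76 mm by 85 mm) begins 54 mm behind the grasp point. The pads swing forward as they close: fully open they stand 13 mm farther back than shut.
Start: joints at [-1.349, 0.628, 0.038, 1.517, -0.027, 0.996, -0.02], TCP at [184.474, 623.287, 231.313] pointing down, gripper open.
Joint ranges: [-3.06, 3.06], [-0.37, 2.12], [-1.25, 1.32], [0.18, 2.47], [-1.1, 4.24], [0.23, 1.98], [-2.94, 2.94]. Speed limits (rad/s): [2.57, 2.57, 3.14, 3.14, 3.14, 3.14, 3.14].

INTERFACE

Orientations are given as [roll, pitch, yaw] about the fixed x, y, z axes, in that order (R = Rz(yaw) Ry(pitch) Rx(roll)).
In Python, from cell import * gives the robot as it stands.
- The arm moves only by the tool apply_moves, never from a script. Its argument "targets" is a list of rows, each a list of 6 numbers: the shift along the tool's x, y, z in units of 40 mm (1.0 is 40 mm), then the turn, a rotation vector about the tool's x, y, z in units of 8 degrees (1.0 is 8 degrees). A call has 1 to 12 rows; each row shifts and turns the commanded pose from where the row before left it, along the tool's axes as they then stand; what a row does not reach is not made up. A row lasts 1/8 s, in which the tool goes at most 62.5 mm and 10.7 degrees, less where a joint would pass 70% of its speed; a pose out of reach is approached as far as the arm can. A call is refused whole if a number of a shift passes 1 or a number of a turn 1, either way. A call with a gripper value outside its range is refused whole. "jaw" is the gripper command: -1 is shut, 1 is fully open, values between are in proportion, set as the call begins (left out, the last holds). The fingers move at their own pace and stop on an object; the grip force is fixed at half the most. Time passes only in rows, so rows that do not move let the fingers close. It gives the time, the measured TCP pose, the force and the opening at its end, in the units of the state.
- read_state(): the state, without advancing time (a new reading comes with each control period).
- get_image(name): name is "side" or "top" or "wrist"; returns the picture (384x512x3 uint8, red, green, blue); there is no depth.
- calibration(name): a dict with "fx", "fy", "cx", "cy" (pixels), "world_from_camera" (4x4, takes a point from camera to world coordinates). Camera axes: x right, y down, z forward; pixel columns grow to the right and rows downward; lengths in mm; the calibration is good to about 2 mm. A picture is of the moment at which its call begins: read the wrist's pose just before it. calibration takes no time and is no camera call; for the wrist camera it gives the pose at the moment of the call.
- finish_job(): hands the job in, once; it reports no verdict.
The state is a dict: "clock": time; "qpos": joint angles; "qd": joint speeds; "tau": joint torques, N m; "eef_pos": TCP position; "tool_rot": TCP orientation; "force": force on the tool from outside, world axes, zero at the start; "torque": the same for the moment, N m; "width": finger opening in mm.
Only numpy, scipy, OpenCV 4.12 (cv2) and the standard library are available. Lean on these libraries where they do the work, as an engineer would, in place of code of your own. Each camera call takes 0.05 s, during which the arm holds its last target. There are 200 camera calls.

## Working session

There is one attempt and no reset: what is moved stays moved. The work goes in short steps, Python scripts to look and compute and a tool call to move; the robot and the scene stay as the last step left them, time stands still between calls to the robot, and variables do not carry over. Pictures are saved under pics/ and viewed, about 8 in all and at most 12, crops included, and the job is handed in when it is done.

Besides the shell and the picture viewer there is one more tool, called in YAML: its name, and indented under it one key for each argument. apply_moves: Moves the arm, as the interface text tells. Its arguments: {"type":"object","properties":{"targets":{"type":"array"},"jaw":{"type":"number"}},"required":["targets"]}

```bash
ls; mkdir -p pics
python3 - <<'E'
from cell import *
import cv2,numpy as np
s=read_state();print(s)
for n in("top","side"):
    im=get_image(n);cv2.imwrite(f"pics/{n}0.png",cv2.cvtColor(im,cv2.COLOR_RGB2BGR))
    c=calibration(n);print(n,c)
a=cv2.imread("pics/top0.png");b=cv2.imread("pics/side0.png")
cv2.imwrite("pics/topb.png",cv2.resize(a,(800,600)))
E
```

```text
pics
{'clock': 0.0, 'qpos': array([-1.34879095,  0.62931672,  0.03843268,  1.51837359, -0.02702223,
        0.99634153, -0.02002008]), 'qd': array([-1.23479799e-03, -4.60216217e-04,  1.76734092e-03, -2.57167241e-04,
        2.58513370e-04,  6.36441291e-05, -1.45432895e-03]), 'tau': array([ 1.04304838e-04, -5.63384521e+01,  1.22582238e+00, -1.93446565e+01,
        1.08703226e-02,  1.01466884e-02,  7.50780345e-06]), 'eef_pos': array([184.28071717, 622.66206161, 230.4062161 ]), 'tool_rot': array([-1.57271812e+00, -2.33693576e-07, -2.87830176e-01]), 'force': array([ 0.02582339, -0.08122035, -0.70051645]), 'torque': array([-1.04325482e-02, -7.15420643e-05, -6.74495369e-02]), 'width': 85.45547594231697}
top {'fx': 389.0676004174017, 'fy': 389.0676004174017, 'cx': 258.7822166603571, 'cy': 190.70021619657035, 'world_from_camera': array([[-1.35998429e-02, -9.93262249e-01,  1.15087574e-01,
         4.15275657e+02],
       [-9.99890194e-01,  1.28316994e-02, -7.41267705e-03,
        -1.55982337e+01],
       [ 5.88596312e-03, -1.15175748e-01, -9.93327691e-01,
         1.23859478e+03],
       [ 0.00000000e+00,  0.00000000e+00,  0.00000000e+00,
         1.00000000e+00]])}
side {'fx': 473.50093192165207, 'fy': 473.50093192165207, 'cx': 243.40004335623607, 'cy': 199.4854342348052, 'world_from_camera': array([[ 9.24068016e-01, -2.87741984e-01,  2.51600580e-01,
         2.79906100e+02],
       [-3.82179043e-01, -7.06093899e-01,  5.96129671e-01,
        -7.22433795e+02],
       [ 6.12209979e-03, -6.47020832e-01, -7.62447744e-01,
         9.57581588e+02],
       [ 0.00000000e+00,  0.00000000e+00,  0.00000000e+00,
         1.00000000e+00]])}
```

View pics/topb.png

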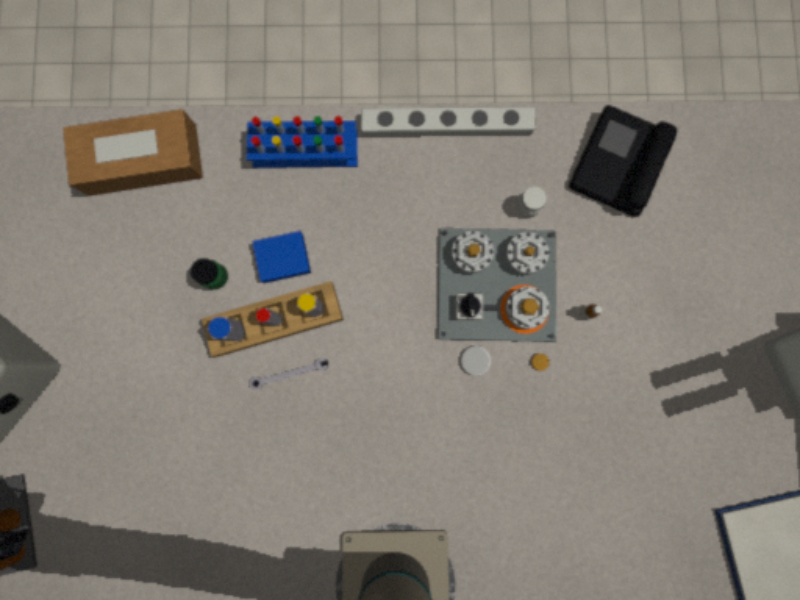

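View pics/side0.png

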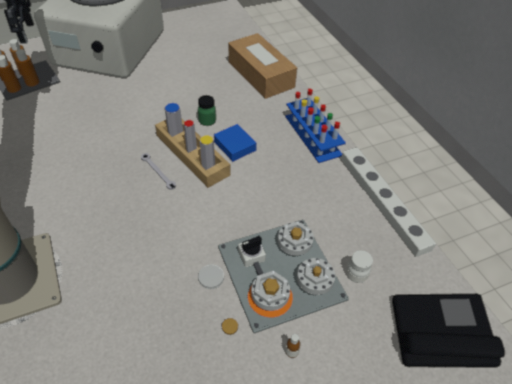

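The top view shows the rack on the left, with blue, red and yellow keys at about (220,328), (263,316) and (307,302). The stand is on the right, with the work nut at (528,307), the knob at (470,305) and the spare nuts at (473,250) and (530,251). Next I'll measure the coarse positions.

```bash
cat > h.py <<'E'
from cell import *
import cv2,numpy as np
from scipy.spatial.transform import Rotation as R
def cast(c,u,v,z):
    T=np.array(c["world_from_camera"]);d=T[:3,:3]@[(u-c["cx"])/c["fx"],(v-c["cy"])/c["fy"],1.]
    return (T[:3,3]+d*(z-T[2,3])/d[2])
def proj(c,p):
    T=np.array(c["world_from_camera"]);q=T[:3,:3].T@(np.array(p,float)-T[:3,3])
    return np.array([c["fx"]*q[0]/q[2]+c["cx"],c["fy"]*q[1]/q[2]+c["cy"]])
def hsv(im): return cv2.cvtColor(im,cv2.COLOR_RGB2HSV)
def blobs(m,amin=20):
    n,l,st,ce=cv2.connectedComponentsWithStats(m.astype(np.uint8))
    return [(st[i,4],ce[i],l==i) for i in range(1,n) if st[i,4]>=amin]
def snap(n,name):
    c=calibration(n);im=get_image(n);cv2.imwrite(f"pics/{name}.png",cv2.cvtColor(im,cv2.COLOR_RGB2BGR));return c,im
def go(x,y,z,yaw):
    "whole shift in tool units and turn (about tool y) in units to reach the pose, tool down"
    s=read_state();p=s["eef_pos"];r=s["tool_rot"];M=R.from_euler("xyz",r)
    d=M.inv().apply(np.array([x,y,z])-p)/40
    e=(M.inv()*R.from_euler("xyz",[-np.pi/2,0,yaw])).as_rotvec()/np.radians(8)
    print("clock",s["clock"],"pos",p.round(1),"rot",r.round(4),"shift",d.round(3),"turn",e.round(3))
E
python3 - <<'E'
from h import *
for n in("top","side"):
    im=cv2.cvtColor(cv2.imread(f"pics/{n}0.png"),cv2.COLOR_BGR2RGB);c=calibration(n);h=hsv(im);H,S,V=cv2.split(h)
    print(n)
    for nm,lo,hi,z in(("red",0,6,118),("yel",24,32,118),("blue",105,120,118),("brass/orange",8,23,68)):
        m=(H>=lo)&(H<=hi)&(S>(110 if nm!="blue" else 150))&(V>60)
        if nm=="red": m|=(H>174)&(S>110)&(V>60)
        for a,ce,_ in blobs(m,12): 
            p=cast(c,*ce,z)
            if 300<p[0]<800 and abs(p[1])<500: print(nm,a,ce.round(1),p.round(1))
E
```

```text
top
red 69 [168.  201.3] [517.6 238.5 118. ]
yel 101 [195.7 193.1] [540.4 158.6 118. ]
blue 854 [179.5 164. ] [626.5 206.3 118. ]
blue 134 [140.  209.5] [495.  318.6 118. ]
brass/orange 47 [302.6 159.7] [ 644.6 -159.7   68. ]
brass/orange 25 [338.6 160.2] [ 641.7 -269.8   68. ]
brass/orange 1437 [178.3 204. ] [513.8 218.7  68. ]
brass/orange 187 [329.3 200.4] [ 518.7 -237.1   68. ]
brass/orange 82 [338.5 195.9] [ 532.  -265.5   68. ]
brass/orange 20 [131.8 205.2] [511.8 358.5  68. ]
brass/orange 96 [345.2 231.3] [ 425.1 -281.6   68. ]
side
red 48 [188.2 122.9] [522.7 240.  118. ]
yel 89 [206.1 139.5] [545.3 160.1 118. ]
blue 81 [171.7 107.4] [500.7 319.8 118. ]
blue 897 [234.6 142.1] [610.5 122.9 118. ]
brass/orange 91 [295.8 233.1] [ 647.2 -167.5   68. ]
brass/orange 57 [316.6 270.8] [ 643.5 -276.3   68. ]
brass/orange 170 [270.6 286.2] [ 534.5 -273.    68. ]
brass/orange 377 [269.3 307. ] [ 511.6 -316.5   68. ]
brass/orange 182 [229.3 326. ] [ 420.  -324.1   68. ]
brass/orange 78 [292.8 345.9] [ 519.3 -410.    68. ]
```

Run:
```python
from h import *
go(500,-200,260,0)
c=calibration("wrist");print(c)
```

```text
clock 0.1 pos [184.3 622.7 230.5] rot [-1.5725 -0.     -0.2878] shift [ 13.406  -0.708 -17.483] turn [ 1.200e-02 -2.061e+00 -1.000e-03]
{'fx': 316.45041746607205, 'fy': 316.45041746607205, 'cx': 257.4050078609079, 'cy': 190.7146776682727, 'world_from_camera': array([[ 2.85378863e-01,  9.13289073e-01,  2.90623422e-01,
         1.10569979e+02],
       [ 9.58411362e-01, -2.71130515e-01, -8.90836947e-02,
         6.45135782e+02],
       [-2.56228700e-03,  3.03959393e-01, -9.52681543e-01,
         3.72834709e+02],
       [ 0.00000000e+00,  0.00000000e+00,  0.00000000e+00,
         1.00000000e+00]])}
```

apply_moves:
  targets:
    - [0.745,0,-0.97,0,0,0]
    - [0.745,0,-0.97,0,0,0]
    - [0.745,0,-0.97,0,0,0]
    - [0.745,0,-0.97,0,0,0]
    - [0.745,0,-0.97,0,0,0]
    - [0.745,0,-0.97,0,0,0]
    - [0.745,0,-0.97,0,0,0]
    - [0.745,0,-0.97,0,0,0]
    - [0.745,0,-0.97,0,0,0]
    - [0.745,0,-0.97,0,0,0]
    - [0.745,0,-0.97,0,0,0]
    - [0.745,0,-0.97,0,0,0]

```text
clock: 1.6
eef_pos: [395.5, 73.9, 231.3]
tool_rot: [-1.571, -0.0, -0.288]
force: [0.5, -0.2, 0.1]
width: 85.7
```

apply_moves:
  targets:
    - [0.745,-0.1,-0.97,0,0,0]
    - [0.745,-0.1,-0.97,0,0,0]
    - [0.745,-0.1,-0.97,0,0,0]
    - [0.745,-0.1,-0.97,0,0,0]
    - [0.745,-0.1,-0.97,0,0,0]
    - [0.745,-0.1,-0.97,0,0,0]
    - [0,-0.1,0,0,-1,0]
    - [0,0,0,0,-1,0]
    - [0,0,0,0,0,0]

```text
clock: 2.72
eef_pos: [500.2, -198.7, 258.9]
tool_rot: [-1.57, 0.001, -0.01]
force: [0.8, 0.1, -0.0]
width: 85.4
```

Run:
```python
from h import *
go(500,-200,260,0)
c,im=snap("wrist","w1");np.save("w1.npy",c)
```

```text
clock 2.725 pos [ 500.2 -198.7  258.9] rot [-1.5702e+00  7.0000e-04 -1.0300e-02] shift [-0.006 -0.026 -0.033] turn [-0.004 -0.074 -0.005]
```

View pics/w1.png

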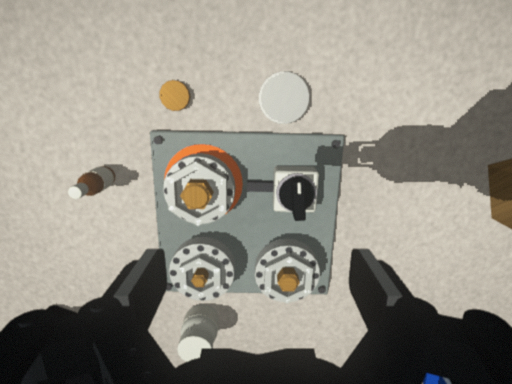

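The wrist view shows the work nut at (196,194), clearly the largest of the three. The knob is at (297,193), with its white line nearly upright in the image.

Run:
```python
from h import *
im=cv2.cvtColor(cv2.imread("pics/w1.png"),cv2.COLOR_BGR2RGB);c=np.load("w1.npy",allow_pickle=True).item();H,S,V=cv2.split(hsv(im))
m=(H>=10)&(H<=24)&(S>110)&(V>60);m[:130]=0;m[300:]=0;m[:,400:]=0;m[:,:140]=0
for a,ce,b in blobs(m,40):
    cn=cv2.findContours(b.astype(np.uint8),0,1)[0][0][:,0]
    P=np.array([cast(c,*q,68)[:2] for q in cn],np.float32)
    hull=cv2.convexHull(P);(x,y),(w,h),an=cv2.minAreaRect(P)
    print(a,ce.round(1),cast(c,*ce,68).round(1),"rect",round(x,1),round(y,1),round(w,1),round(h,1),"eqAF",np.sqrt(cv2.contourArea(hull)/.866).round(1))
    # width vs direction
    t=np.radians(np.arange(0,180,5));print((np.ptp(P@np.array([np.cos(t),np.sin(t)]),axis=0)).round(1))
k=(V<70);k[:160]=0;k[225:]=0;k[:,:270]=0;k[:,325:]=0
for a,ce,b in blobs(k,40): print("knob",a,ce,cast(c,*ce,77))
# white line on knob
wl=(V>120);g=wl[180:212,290:306];print(np.argwhere(g).mean(0)+[180,290]) 
cv2.imwrite("pics/c1.png",cv2.resize(cv2.imread("pics/w1.png")[130:310,140:340],(800,720))[:600])
```

```text
813 [209.1 162.2] [ 496.6 -250.8   68. ] rect 506.6 -251.1 85.4 55.8 eqAF 67.4
[73.8 76.3 78.2 80.1 81.7 83.1 83.9 84.6 84.8 84.8 85.2 85.6 85.4 85.2
 85.4 85.4 84.8 84.3 83.6 82.5 81.3 79.6 77.6 75.7 73.5 70.8 67.9 64.9
 61.8 58.8 56.2 59.5 62.7 65.8 68.6 71.4]
655 [196.1 194.6] [ 533.1 -267.4   68. ] rect 533.2 -267.9 34.6 31.6 eqAF 31.2
[31.7 32.5 33.1 33.5 33.6 33.4 33.2 32.7 32.  31.2 30.4 29.7 30.7 31.8
 32.8 33.6 34.1 34.4 34.7 34.9 34.9 34.6 34.  33.4 34.2 35.4 36.3 37.1
 37.5 37.8 37.7 37.3 36.6 35.7 34.5 33. ]
175 [198.5 279.1] [ 641. -272.   68.] rect 640.1 -271.0 16.4 24.3 eqAF 18.6
[23.7 24.  24.1 24.1 23.8 23.4 22.8 22.  21.1 19.9 18.7 17.7 16.9 16.6
 17.2 17.7 18.  18.2 18.2 18.1 17.9 17.7 18.1 19.3 20.3 21.1 21.9 22.8
 23.4 23.9 24.2 24.3 24.3 24.2 24.2 24. ]
363 [287.5 280. ] [ 643.6 -164.1   68. ] rect 643.0 -163.4 29.6 24.4 eqAF 26.4
[29.5 30.6 31.5 32.1 32.5 32.6 32.5 32.1 31.5 30.7 29.6 28.6 28.1 27.6
 27.4 27.  26.3 25.5 24.5 24.5 24.6 24.4 24.3 24.5 26.1 27.5 28.7 29.8
 30.6 31.3 31.7 31.9 31.9 31.6 31.  30.2]
knob 998 [296.93787575 196.01803607] [ 533.02372493 -156.53522139   77.        ]
[188.91111111 298.17777778]
```

View pics/c1.png

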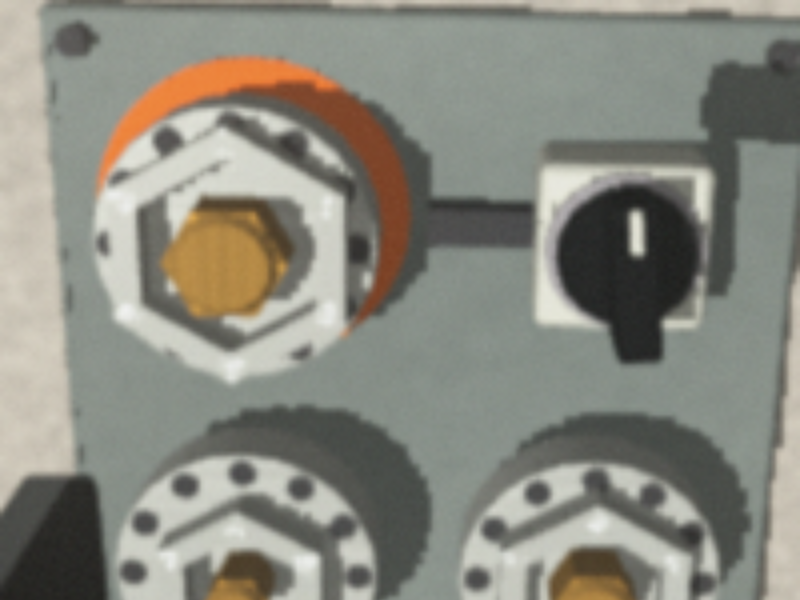

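Run:
```python
from h import *
c=np.load("w1.npy",allow_pickle=True).item()
f=lambda x,y,z:print((x,y),z,cast(c,140+x/4,130+y/4,z).round(1))
f(221,263,68)       # nut top
f(632,248,50); f(637,230,77); f(640,352,77); f(637,207,77)
f(228,125,60);f(232,375,60);f(345,195,60);f(345,310,60);f(125,310,60)
f(140,205,60);f(235,347,60)
f(45,10,12)
im=cv2.cvtColor(cv2.imread("pics/w1.png"),cv2.COLOR_BGR2GRAY)
# stand edge lines
print(cast(c,151,131,12),cast(c,345,135,12),cast(c,330,293,12),cast(c,167,293,12))
go(536,-152,55,-.03)
```

```text
(221, 263) 68 [ 534.4 -268.4   68. ]
(632, 248) 50 [ 537.2 -152.    50. ]
(637, 230) 77 [ 523.4 -154.3   77. ]
(640, 352) 77 [ 558.7 -152.5   77. ]
(637, 207) 77 [ 517.  -154.5   77. ]
(228, 125) 60 [ 497.1 -265.3   60. ]
(232, 375) 60 [ 571.7 -269.3   60. ]
(345, 195) 60 [ 517.5 -234.    60. ]
(345, 310) 60 [ 551.8 -235.4   60. ]
(125, 310) 60 [ 551.  -298.7   60. ]
(140, 205) 60 [ 519.7 -291.5   60. ]
(235, 347) 60 [ 562.9 -267.8   60. ]
(45, 10) 12 [ 471.1 -328.1   12. ]
[ 469.31308521 -328.16898638   12.        ] [476.96471688 -91.53273295  12.        ] [702.85074748 -96.85160531  12.        ] [ 700.0977303  -331.41089974   12.        ]
clock 2.775 pos [ 500.3 -198.6  259. ] rot [-1.5704e+00  7.0000e-04 -1.1200e-02] shift [0.884 5.1   1.172] turn [-0.003  0.134 -0.005]
```

apply_moves:
  targets:
    - [0.45,0.6,0.575,0,0,0]
    - [0.455,0.6,0.575,0,0,0]
    - [0,1,0,0,-0.44,0]
    - [0,1,0,0,0,0]
    - [0,0.9,0,0,0,0]
    - [0,0.7,0,0,0,0]
    - [0,0.25,0,0,0,0]

```text
clock: 3.65
eef_pos: [536.0, -152.5, 55.6]
tool_rot: [-1.57, 0.003, 0.052]
force: [-0.1, -0.0, 0.7]
width: 85.5
```

apply_moves:
  jaw: -1
  targets:
    - [0,0,0,0,0,0]
    - [0,0,0,0,0,0]
    - [0,0,0,0,0,0]
    - [0,0,0,0,0,0]
    - [0,0,0,0,0,0]
    - [0,0,0,0,0,0]

```text
clock: 4.4
eef_pos: [537.6, -153.5, 58.3]
tool_rot: [-1.572, -0.001, 0.052]
force: [-0.9, -1.4, 5.9]
width: 11.7
```

Run:
```python
from h import *
s=read_state();print(s["eef_pos"],s["tool_rot"],s["force"],s["torque"],s["width"],s["qpos"])
snap("side","s1")
```

```text
[ 537.59554742 -153.54354238   58.25003545] [-1.57155920e+00 -1.28164524e-03  5.23533661e-02] [-0.8909336  -1.40098825  5.92778215] [-0.04978251  0.21587107  0.02537655] 11.688980387263758 [ 0.18830781  0.74888929  0.06118027  1.9112682  -0.08902414  0.48255228
  1.93513785]
```

apply_moves:
  targets:
    - [0,-0.03,0,0,0.5,0]
    - [0,0,0,0,0.75,0]
    - [0,0,0,0,0.75,0]
    - [0,0,0,0,0.8,0]
    - [0,0,0,0,0.8,0]
    - [0,0,0,0,0.8,0]
    - [0,0,0,0,0.8,0]
    - [0,0,0,0,0.8,0]
    - [0,0,0,0,0,0]

```text
clock: 5.58
eef_pos: [538.0, -152.6, 58.3]
tool_rot: [-1.57, -0.001, -0.784]
force: [2.7, 0.4, -4.9]
width: 11.3
```

Run:
```python
from h import *
s=read_state();print(s["eef_pos"],s["tool_rot"],s["force"],s["torque"],s["width"],s["qpos"])
```

```text
[ 537.97072005 -152.58387367   58.3450738 ] [-1.57010648e+00 -9.92344593e-04 -7.83825357e-01] [ 2.69748835  0.35603097 -4.86110424] [ 0.04962291 -0.62388371 -0.19914038] 11.309874380981247 [ 0.0511826   0.76782066  0.27419957  1.91471071 -0.39542844  0.51033778
  1.38688334]
```

apply_moves:
  targets:
    - [0,0,0,0,0.8,0]
    - [0,0,0,0,0.75,0]
    - [0,0,0,0,0,0]

```text
clock: 5.95
eef_pos: [538.2, -152.4, 58.4]
tool_rot: [-1.57, -0.001, -0.998]
force: [4.4, 1.2, -7.1]
width: 11.7
```

apply_moves:
  jaw: 1
  targets:
    - [0,0,0,0,0,0]
    - [0,0,0,0,0,0]
    - [0,0,0,0,0,0]
    - [0,0,0,0,0,0]

```text
clock: 6.45
eef_pos: [537.0, -153.1, 58.6]
tool_rot: [-1.571, 0.0, -1.001]
force: [1.0, 0.2, 0.3]
width: 82.3
```

apply_moves:
  targets:
    - [0,-1,0,0,0,0]
    - [0,-1,0,0,-0.9,0]
    - [0,-1,0,0,-1,0]
    - [0,-1,0,0,-1,0]
    - [0,-1,0,0,-1,0]
    - [0,0,0,0,-1,0]
    - [0,0,0,0,-1,0]
    - [0,0,0,0,-1,0]

```text
clock: 7.45
eef_pos: [536.8, -153.0, 258.7]
tool_rot: [-1.571, 0.0, -0.033]
force: [0.1, 0.1, -0.5]
width: 85.3
```

Run:
```python
from h import *
go(500,-265,258,-.03)
```

```text
clock 7.45 pos [ 536.8 -153.   258.7] rot [-1.5708e+00  1.0000e-04 -3.3200e-02] shift [-0.827  0.017 -2.829] turn [ 0.    -0.023 -0.001]
```

apply_moves:
  targets:
    - [0,0.75,-0.96,0,0,0]
    - [0,0.75,-0.96,0,0,0]
    - [0,0.7,-0.96,0,0,0]
    - [0,0,0,0,0,0]

```text
clock: 7.95
eef_pos: [529.8, -271.7, 168.2]
tool_rot: [-1.572, 0.005, -0.044]
force: [0.2, 0.1, 0.2]
width: 85.4
```

Run:
```python
from h import *
s=read_state();print(s["eef_pos"],s["tool_rot"])
c,im=snap("wrist","w2");np.save("w2.npy",c)
print(proj(c,[534.4,-268,68]))
cv2.imwrite("pics/c2.png",cv2.resize(cv2.imread("pics/w2.png")[90:290,130:396],(798,600)))
```

```text
[ 529.78185172 -271.70485537  168.22543279] [-1.571738    0.00495109 -0.04369905]
[262.64406409 196.16015859]
```

View pics/w2.png

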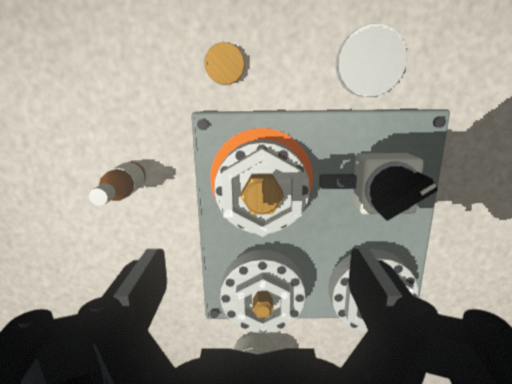

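View pics/c2.png

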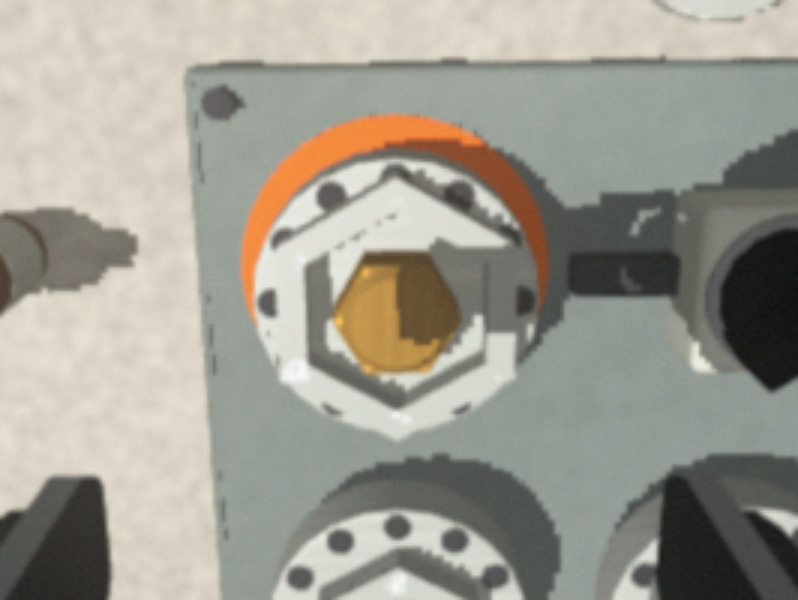

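Run:
```python
from h import *
c=np.load("w2.npy",allow_pickle=True).item()
f=lambda n,x,y,z:print(n,cast(c,130+x/3,90+y/3,z).round(1))
f("vL",333,320,65);f("vR",463,312,65);f("b1",370,374,65);f("b2",432,373,65);f("col top",395,178,60);f("bot",398,438,60)
f("colL1",283,238,60);f("colL2",281,380,60);f("colR1",520,237,60);f("colR2",516,378,60);f("inb",402,404,60);f("inL1",308,263,60);f("inL2",308,358,60)
f("disc",400,295,54)
H,S,V=cv2.split(hsv(cv2.cvtColor(cv2.imread("pics/w2.png"),cv2.COLOR_BGR2RGB)))
for s in((391,219),(429,188)):print("bar",cast(c,*s,77).round(1))
go(497,319,260,.2)
im=cv2.cvtColor(cv2.imread("pics/top0.png"),cv2.COLOR_BGR2RGB);ct=calibration("top");H,S,V=cv2.split(hsv(im))
m=(H>=8)&(H<=23)&(S>110)&(V>60)
b=[q for q in blobs(m,1000) if 130<q[1][0]<230][0][2]
cn=np.vstack(cv2.findContours(b.astype(np.uint8),0,1)[0])[:,0]
P=np.array([cast(ct,*q,45)[:2] for q in cn],np.float32);r=cv2.minAreaRect(P);print(r,cv2.boxPoints(r))
```

```text
vL [ 535.  -285.7   65. ]
vR [ 534.3 -250.2   65. ]
b1 [ 551.3 -276.4   65. ]
b2 [ 551.8 -259.2   65. ]
col top [ 497.7 -267.2   60. ]
bot [ 573.6 -269.4   60. ]
colL1 [ 512.7 -298.2   60. ]
colL2 [ 554. -302.   60.]
colR1 [ 515.3 -234.    60. ]
colR2 [ 556.4 -235.2   60. ]
inb [ 562.9 -267.9   60. ]
inL1 [ 520.  -291.9   60. ]
inL2 [ 547.7 -293.8   60. ]
disc [ 532.1 -267.1   54. ]
bar [ 555.1 -166.7   77. ]
bar [ 530.5 -139.5   77. ]
clock 8.0 pos [ 531.3 -269.4  169.4] rot [-1.5705  0.0027 -0.041 ] shift [-1.466 -2.257 14.664] turn [-0.004 -1.726 -0.019]
((515.8727416992188, 237.1392822265625), (77.9779052734375, 264.49627685546875), 15.681419372558594) [[442.58987  353.92682 ]
 [514.0801    99.27524 ]
 [589.15564  120.351746]
 [517.6654   375.00333 ]]
```

Run:
```python
from h import *
go(488,319,250,-.25)
```

```text
clock 8.0 pos [ 531.3 -269.4  169.4] rot [-1.5705  0.0027 -0.041 ] shift [-1.69  -2.007 14.655] turn [-0.     1.497 -0.019]
```

apply_moves:
  targets:
    - [0,-1,0,0,0,0]
    - [-0.12,-1,0.9,0,0,0]
    - [-0.12,0,0.98,0,0,0]
    - [-0.12,0,0.98,0,0,0]
    - [-0.12,0,0.98,0,0,0]
    - [-0.12,0,0.98,0,0,0]
    - [-0.12,0,0.98,0,0,0]
    - [-0.12,0,0.98,0,0,0]
    - [-0.12,0,0.98,0,0,0]
    - [-0.12,0,0.98,0,0,0]
    - [-0.12,0,0.98,0,0,0]
    - [-0.12,0,0.98,0,0,0]

```text
clock: 9.5
eef_pos: [495.5, 164.4, 251.6]
tool_rot: [-1.569, -0.001, -0.035]
force: [0.6, -0.4, -0.9]
width: 85.7
```

apply_moves:
  targets:
    - [-0.12,0,0.98,0,0,0]
    - [-0.12,0,0.98,0,0,0]
    - [-0.12,0,0.98,0,0,0]
    - [-0.1,0,0.98,0,0,0]
    - [0,0,0,0,0.75,0]
    - [0,0,0,0,0.75,0]
    - [0,0,0,0,0,0]
    - [0,0,0,0,0,0]

```text
clock: 10.5
eef_pos: [483.3, 319.7, 251.0]
tool_rot: [-1.57, -0.0, -0.244]
force: [-0.2, -0.1, -0.4]
width: 85.5
```

Run:
```python
from h import *
s=read_state();print(s["eef_pos"],s["tool_rot"],s["qpos"])
c,im=snap("wrist","w3");np.save("w3.npy",c)
for y,n in((83,"out"),):
    print(proj(c,[493.4,317,118]),proj(c,[493.4,317,45]))
H,S,V=cv2.split(hsv(im))
m=(H>=105)&(H<=125)&(S>130)&(V>50)
for a,ce,b in blobs(m,100):
    cn=max(cv2.findContours(b.astype(np.uint8),0,1)[0],key=len)[:,0]
    P=np.array([cast(c,*q,118)[:2] for q in cn],np.float32);t=np.radians(np.arange(-30,150,5))
    print(a,ce.round(1),cast(c,*ce,118).round(1));print(np.ptp(P@np.array([np.cos(t),np.sin(t)]),axis=0).round(1), cv2.approxPolyDP(cv2.convexHull(P),3,True)[:,0].round(1).tolist())
x,y=map(int,proj(c,[493.4,317,100]));x0=max(0,x-90);y0=max(0,y-68)
print(x0,y0);cv2.imwrite("pics/c3.png",cv2.resize(cv2.imread("pics/w3.png")[y0:y0+150,x0:x0+200],(800,600)))
```

```text
[483.294905   319.65842284 251.01823634] [-1.56997940e+00 -6.70064831e-05 -2.44481385e-01] [-0.77901517  0.51215059  0.22514452  1.70158251 -0.13626899  0.9424909
  0.82470049]
[257.25638668 190.35417182] [257.28612474 170.83790401]
1350 [258.3 195. ] [497.9 316.8 118. ]
[38.9 39.  39.1 38.8 38.9 38.9 38.8 39.  38.8 38.6 38.8 38.7 38.3 38.3
 38.7 38.8 38.7 38.8 38.8 38.4 38.1 37.7 38.2 38.7 38.9 38.8 38.9 39.1
 38.9 39.1 39.3 39.3 39.1 38.8 38.7 38.9] [[478.8999938964844, 318.6000061035156], [484.6000061035156, 303.0], [499.1000061035156, 297.20001220703125], [511.6000061035156, 302.5], [517.5, 313.6000061035156], [512.4000244140625, 330.20001220703125], [498.79998779296875, 336.1000061035156], [487.29998779296875, 333.20001220703125]]
4512 [216.  288.7] [584.7 250.9 118. ]
[104.9 103.6 101.5  98.5  94.9  90.5  85.4  79.7  73.7  75.1  79.6  83.6
  86.8  89.5  91.6  92.9  94.4  95.6  96.1  95.8  94.9  93.2  91.2  88.7
  85.4  82.1  80.2  82.2  87.5  92.2  96.3  99.7 102.4 104.2 105.2 105.5] [[542.9000244140625, 282.3999938964844], [555.5, 219.10000610351562], [566.9000244140625, 207.89999389648438], [628.4000244140625, 220.39999389648438], [613.9000244140625, 291.79998779296875], [579.5, 291.0]]
167 116
```

View pics/c3.png

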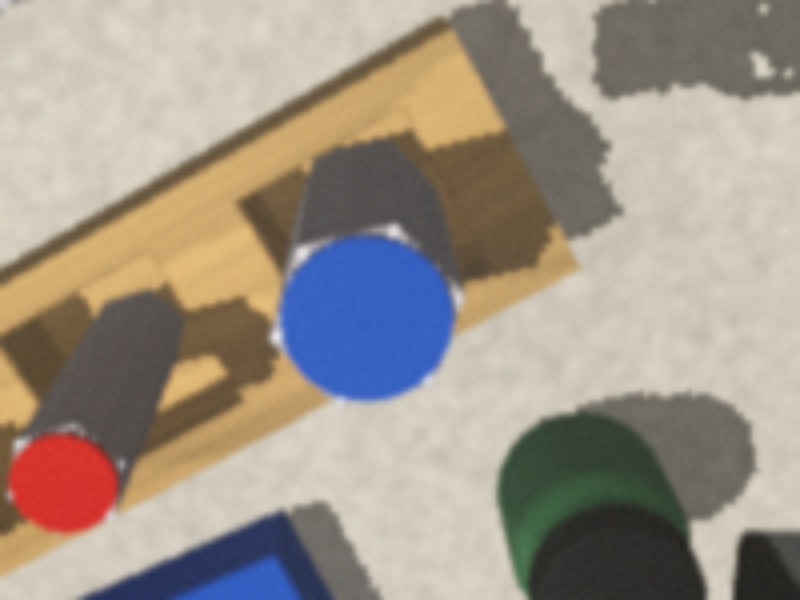

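The blue cap is a round disc centred at about (258,195). The key's hex corners show as white tips around it, and those give its yaw.

Run:
```python
from h import *
c=np.load("w3.npy",allow_pickle=True).item()
C=cast(c,258.3,195,118)
P=np.array([cast(c,167+x/4,116+y/4,118) for x,y in((395,228),(300,250),(275,338),(340,402),(428,380),(462,295))])
C=P.mean(0);print(C);d=P-C;a=np.degrees(np.arctan2(d[:,1],d[:,0]));print(np.hypot(d[:,0],d[:,1]),a,(a-30)%60)
```

```text
[498.17664311 317.12887685 118.        ]
[21.88044814 21.84116423 21.76610365 22.02469795 21.17767539 22.35625406] [ 149.06772443 -150.53079752  -90.22320896  -30.5089417    28.45502825
   89.2976069 ] [59.06772443 59.46920248 59.77679104 59.4910583  58.45502825 59.2976069 ]
```

Run:
```python
from h import *
print(cast(calibration("top"),133,174.7,80))
go(498,317.2,66,-.534)
```

```text
[602.81791676 353.23079032  80.        ]
clock 10.55 pos [483.4 319.4 250.9] rot [-1.5701  0.     -0.2453] shift [0.367 4.623 0.032] turn [-5.000e-03  2.068e+00 -1.000e-03]
```

apply_moves:
  jaw: 0.4
  targets:
    - [0.367,0,0.032,0,0,0]
    - [0,0.3,0,0,1,0]
    - [0,0.4,0,0,1,0]
    - [0,0.6,0,0,0.07,0]
    - [0,0.4,0,0,0,0]
    - [0,0,0,0,0,0]

```text
clock: 11.3
eef_pos: [498.2, 316.0, 181.3]
tool_rot: [-1.573, 0.001, -0.536]
force: [0.3, -0.2, -0.1]
width: 59.7
```

Run:
```python
from h import *
go(498,317.2,66,-.534)
```

```text
clock 11.3 pos [498.2 316.  181.3] rot [-1.573e+00  9.000e-04 -5.365e-01] shift [-0.017  2.883  0.03 ] turn [ 0.016 -0.018 -0.007]
```

apply_moves:
  targets:
    - [0,0.6,0.02,0,0,0]
    - [0,0.7,0,0,0,0]
    - [0,0.7,0,0,0,0]
    - [0,0.6,0,0,0,0]
    - [0,0.28,0,0,0,0]
    - [0,0,0,0,0,0]

```text
clock: 12.05
eef_pos: [499.0, 317.3, 67.3]
tool_rot: [-1.571, 0.0, -0.536]
force: [-0.5, 0.2, 0.4]
width: 59.8
```

apply_moves:
  jaw: -1
  targets:
    - [0,0,0,0,0,0]
    - [0,0,0,0,0,0]
    - [0,0,0,0,0,0]
    - [0,0,0,0,0,0]
    - [0,0,0,0,0,0]

```text
clock: 12.68
eef_pos: [499.6, 317.7, 68.5]
tool_rot: [-1.569, -0.001, -0.536]
force: [-0.3, -1.0, 6.6]
width: 39.5
```

apply_moves:
  targets:
    - [0,-0.4,0,0,0,0]
    - [0,-0.7,0,0,0,0]
    - [0,-0.8,0,0,0,0]
    - [0,-0.8,0,0,0,0]
    - [0,-0.8,0,0,0,0]
    - [0,0,0,0,0,0]
    - [0,0,0,0,0,0]

```text
clock: 13.55
eef_pos: [497.8, 317.1, 206.7]
tool_rot: [-1.572, 0.001, -0.536]
force: [-1.6, 0.3, -2.3]
width: 39.4
```

```bash
cat > cap.py <<'E'
from h import *
def cap(name):
    s=read_state();c,im=snap("wrist",name)
    p=s["eef_pos"];H,S,V=cv2.split(hsv(im));m=(H>=105)&(H<=125)&(S>130)&(V>40)
    M=R.from_euler("xyz",s["tool_rot"])
    for a,ce,b in blobs(m,300):
        q=cast(c,*ce,p[2]+49.5);(u,v),(w,h),_=cv2.fitEllipse(max(cv2.findContours(b.astype(np.uint8),0,1)[0],key=len))
        print("cap",a,ce.round(1),"tool off",M.inv().apply(q-p).round(1),"world",q.round(1),"ell",cast(c,u,v,p[2]+49.5).round(1),"sz",round(w,1),round(h,1))
E
python3 - <<'E'
from cap import *
cap("w4");go(535.2,-268,200,-.554)
print(read_state()["force"],read_state()["width"])
E
```

```text
cap 7897 [257.8 312.6] tool off [ -2.6 -49.5   0.4] world [495.9 318.8 256.2] ell [495.9 318.8 256.2] sz 86.6 115.4
clock 13.6 pos [497.6 316.9 206.1] rot [-1.5731e+00  1.3000e-03 -5.3620e-01] shift [  8.277   0.17  -12.09 ] turn [ 0.017  0.128 -0.009]
[-0.33052793 -0.1100649  -2.01400769] 39.51155924701854
```

View pics/w4.png

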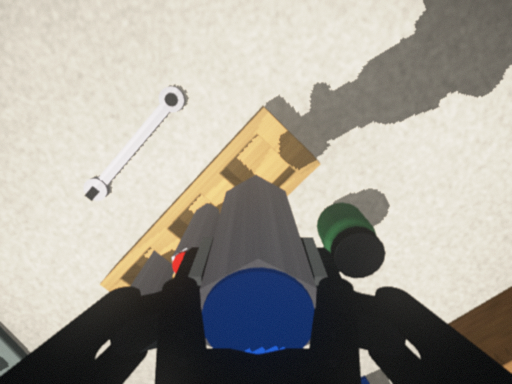

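The key hangs upright between the pads, with part of the cap hidden by the gripper body. I'll fit the cap using only its visible upper rim.

Run:
```python
from h import *
im=cv2.cvtColor(cv2.imread("pics/w4.png"),cv2.COLOR_BGR2RGB);c=calibration("wrist")
s=read_state();p=s["eef_pos"];M=R.from_euler("xyz",s["tool_rot"])
H,S,V=cv2.split(hsv(im));m=(H>=105)&(H<=125)&(S>130)&(V>40)
b=max(blobs(m,300),key=lambda q:q[0])[2]
cn=max(cv2.findContours(b.astype(np.uint8),0,1)[0],key=len)[:,0];cn=cn[cn[:,1]<330]
print(cn.min(0),cn.max(0))
for z in(49.5,51):
    P=np.array([M.inv().apply(cast(c,*q,p[2]+z)-p) for q in cn])[:,[0,2]]
    A=np.c_[2*P,np.ones(len(P))];x=np.linalg.lstsq(A,(P**2).sum(1),rcond=None)[0]
    print("centre tool x,z",x[:2].round(2),"r",np.sqrt(x[2]+x[0]**2+x[1]**2).round(2))
```

```text
[201 268] [314 329]
centre tool x,z [-0.59  0.46] r 19.68
centre tool x,z [-1.82  0.46] r 19.36
```

apply_moves:
  targets:
    - [0.637,0,-0.93,0,0,0]
    - [0.637,0,-0.93,0,0,0]
    - [0.637,0,-0.93,0,0,0]
    - [0.637,0,-0.93,0,0,0]
    - [0.637,0,-0.93,0,0,0]
    - [0.637,0,-0.93,0,0,0]
    - [0.637,0,-0.93,0,0,0]
    - [0.637,0,-0.93,0,0,0]
    - [0.637,0,-0.93,0,0,0]
    - [0.637,0,-0.93,0,0,0]
    - [0.637,0,-0.93,0,0,0]
    - [0.637,0,-0.93,0,0,0]

```text
clock: 15.1
eef_pos: [532.6, -223.6, 205.7]
tool_rot: [-1.571, 0.003, -0.536]
force: [1.0, 0.1, -1.4]
width: 39.3
```

apply_moves:
  targets:
    - [0.637,0,-0.93,0,0.12,0]
    - [0,0.5,0,0,0,0]
    - [0,0,0,0,0,0]
    - [0,0,0,0,0,0]

```text
clock: 15.6
eef_pos: [536.3, -266.6, 186.8]
tool_rot: [-1.571, 0.002, -0.552]
force: [0.4, 0.2, -2.6]
width: 39.6
```

Run:
```python
from h import *
go(535.9,-268.4,140,-.554);print(read_state()["qpos"],read_state()["width"],read_state()["force"])
```

```text
clock 15.6 pos [ 536.3 -266.6  186.8] rot [-1.5706e+00  1.5000e-03 -5.5190e-01] shift [ 0.017  1.17  -0.043] turn [-0.002  0.015 -0.011]
[ 0.24452856  0.62044655  0.27223845  1.71667952 -0.21298277  0.83500626
  1.63112234] 39.62700375734918 [ 0.39470456  0.16559576 -2.56439644]
```

apply_moves:
  targets:
    - [0.017,0.6,-0.043,0,0,0]
    - [0,0.57,0,0,0,0]
    - [0,0,0,0,0,0]
    - [0,0,0,0,0,0]

```text
clock: 16.1
eef_pos: [536.9, -269.4, 141.6]
tool_rot: [-1.571, -0.002, -0.552]
force: [0.9, -0.3, -2.5]
width: 39.4
```

Run:
```python
from h import *
go(535.9,-268.4,128,-.554)
a,_=snap("side","s2");b,_=snap("wrist","w5")
x,y=map(int,proj(a,[535,-268,90]));print(x,y)
i=cv2.imread("pics/s2.png")[y-45:y+45,x-40:x+40];j=cv2.imread("pics/w5.png")
cv2.imwrite("pics/c5.png",np.hstack([cv2.resize(i,(400,450),interpolation=2),cv2.resize(j[90:290,170:347],(398,450),interpolation=2)]))
```

```text
clock 16.1 pos [ 536.9 -269.4  141.6] rot [-1.5706 -0.0016 -0.5523] shift [-0.034  0.339  0.007] turn [-0.002  0.012  0.012]
270 278
```

View pics/c5.png

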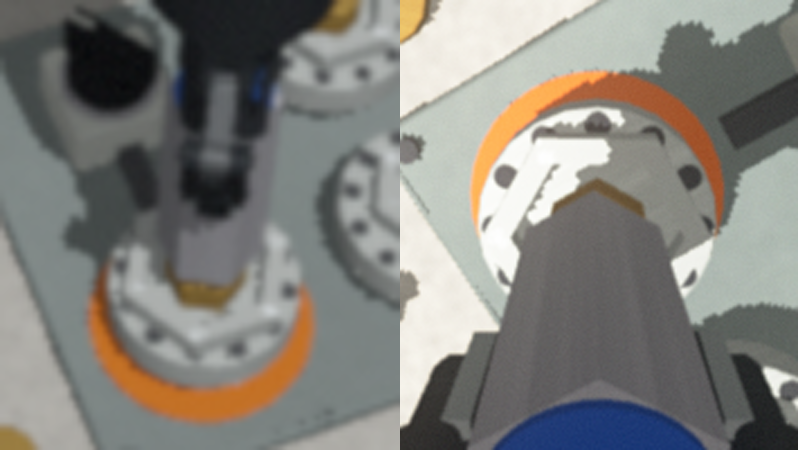

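The key stands right over the nut, and its hex lines up with the nut's brass edge in both views. I'll lower it slowly.

apply_moves:
  targets:
    - [-0.02,0.2,0,0,0,0]
    - [0,0.13,0,0,0,0]
    - [0,0.05,0,0,0,0]
    - [0,0.05,0,0,0,0]
    - [0,0.05,0,0,0,0]
    - [0,0,0,0,0,0]

```text
clock: 16.95
eef_pos: [535.5, -269.0, 121.0]
tool_rot: [-1.571, -0.0, -0.553]
force: [0.5, 0.5, -2.6]
width: 39.4
```

apply_moves:
  targets:
    - [0,0.07,0,0,0,0]
    - [0,0.07,0,0,0,0]
    - [0,0.07,0,0,0,0]
    - [0,0.06,0,0,0,0]
    - [0,0,0,0,0,0]
    - [0,0,0,0,0,0]

```text
clock: 17.7
eef_pos: [535.5, -269.0, 110.4]
tool_rot: [-1.571, -0.0, -0.553]
force: [1.8, 0.7, -3.0]
width: 39.6
```

apply_moves:
  targets:
    - [0,0.04,0,0,0,0]
    - [0,0.04,0,0,0,0]
    - [0,0.04,0,0,0,0]
    - [0,0,0,0,0,0]
    - [0,0,0,0,0,0]
    - [0,0,0,0,0,0]

```text
clock: 18.45
eef_pos: [535.7, -269.3, 108.4]
tool_rot: [-1.57, -0.001, -0.553]
force: [-3.1, 2.3, 18.5]
width: 39.4
```

Contact came at TCP z of about 108.5 mm, which puts the foot at 48 mm, with an 18 N push. One last look before I hand in.

Run:
```python
from h import *
s=read_state();print(s["clock"],s["eef_pos"],s["tool_rot"],s["force"],s["torque"],s["width"])
a,im=snap("side","s3")
i=cv2.imread("pics/s3.png");cv2.imwrite("pics/c6.png",np.hstack([cv2.resize(i[200:340,190:350],(480,420)),cv2.resize(i[90:195,140:220],(320,420))]))
```

```text
18.45 [ 535.66623042 -269.26601013  108.37483592] [-1.56986909e+00 -1.41719705e-03 -5.53398105e-01] [-3.1134402   2.31987621 18.52107655] [ 0.84042744  0.63493001 -0.00896101] 39.39885191702142
```

View pics/c6.png

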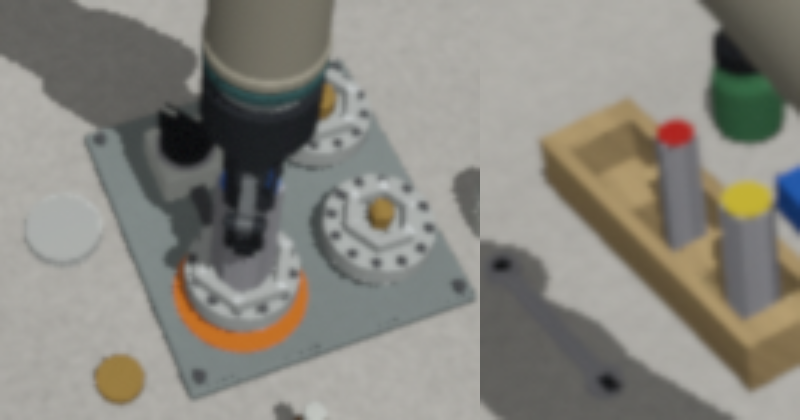

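```bash
python3 -c "
from cell import *
print(finish_job())"
```

```text
the job is handed in; nothing more can be done
None
```

I handed the job in after 18.5 s of robot time: the knob is turned past its detent, and the large key (blue cap, `key_l`) is pushed home on the work nut, still gripped. The hand-in gave no verdict.

- **Knob:** I turned it clockwise about 1.05 rad. The gripper angle at release puts it at about 0.97 rad. A rough reading of the bar from one wrist picture gave only about 0.81 rad, below the 0.85 limit. I trusted the gripper angle and did not measure the knob again.
- **Which key:** The work nut measured about 31 mm across flats in the camera and was the largest of the three, so I took only the blue key. The red and yellow keys were never touched and still stand in the rack in the last picture.
- **Seating:** The key slid over the nut with no resistance and stopped with the tool point at 108.4 mm. That puts the foot at about 48 mm, the counterbore floor, so it is not resting on the collar rim at 60 mm.
- **Final state:** The last reading showed an 18.5 N downward push, the fingers closed on the key at 39.4 mm, and the tool within about 0.002 rad of vertical. The tool point was about 1 mm from where I put the nut axis.
- **Other things on the bench:** Nothing made contact with them during the moves. Those in the last picture look undisturbed, but I did not measure their positions again.

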